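# Wedge a workpiece just off its rest pads

## Task

Pick up the steel wedge, set it flat on the empty front part of the levelling fixture's base with its thin tip towards the workpiece, and push it squarely between the two rest pads under the near end of the workpiece until that end just lifts, about 3 mm clear of both pads, its far end still on the roller. Lift the workpiece with the wedge only, never with the gripper, and leave the other things on the bench alone. Finish while still gripping the wedge and holding it there, without letting go.

Things in the scene. Friction and masses are not known exactly. Their poses are not given: they have to be found in the camera images.
- fixture: fixed dark steel levelling fixture: base plate 300 (x) x 100 (y) x 12 mm, origin under its centre. x -150 to -15 mm is the empty front where the wedge is set down; the workpiece lies at x -15 to 135 mm, its far end on a fixed 10 mm roller at x = 115 mm. 26 mm tall posts beside it (2.5 mm play) and behind its far end stop it sliding
- rest_pads: two fixed steel pads on the fixture, each 15 (x) x 10 (y) x 10 mm tall, centred at fixture x = -5.5 mm, y = +30 and -30 mm; the near end of the workpiece rests on them, and the gap between them (50 mm wide, 10 mm high) is open for the wedge. Origin as the fixture's
- seat (a point): point fixed on the fixture at its x = -15 mm, y = 0, z = 22 mm (level with the pad tops, 10 mm above the top of the base plate), axes as the fixture's: where the lower near edge of the resting workpiece lies, within 2 mm. workpiece_edge height minus seat height is the lift
- workpiece: loose milled aluminium plate with three blind bores, 150 (x) x 70 (y) x 22 mm, 0.4 to 0.85 kg; origin at the centre of its underside, x along the fixture's x. It lies level on the rest pads and the roller, and tips up about the roller when its near end is lifted
- workpiece_edge (a point): middle of the lower edge of the workpiece's near end face (at x = -75 mm of the workpiece)
- wedge_grip (a point): centre of the wedge's grip block, 36 (x) x 30 (y) x 50 mm tall, as wide as the wedge, best gripped across y from above; 25 mm above the wedge's underside, 98 mm behind the tip. +x points to the tip, z up
- wedge_tip (a point): middle of the wedge's lower tip edge, 98 mm ahead of and 25 mm below wedge_grip; axes as wedge_grip. About 27 mm past the workpiece's near face the ramp begins to lift; from there 4.5 mm of push give 1 mm of lift, at less than 15 N
- wedge: the loose steel wedge, 0.3 kg, 116 (x) x 30 (y) mm: a ramp 80 mm long rising evenly from 4 mm at the tip to 22 mm, then the upright grip block. Starts flat on the bench. Origin at the middle of its underside, 58 mm behind the tip; axes as wedge_grip
- setting_master: bystander: stepped round steel setting master, 30 mm across, 43 mm tall; origin at the centre of its underside; leave alone
- ring_gauge_1: bystander: flat steel ring gauge, 46 mm across, 14 mm tall; origin at the centre of its underside; leave alone
- plug_gauge: bystander: slim plug gauge lying flat, 98 mm long along its y, 18 mm wide; origin at the centre of its underside; leave alone
- oil_bottle: bystander: small yellow oil bottle with a red cap, 36 mm across, 98 mm tall; origin at the centre of its underside; leave alone
- tape_roll: bystander: roll of brown adhesive tape lying flat, 66 mm across, 18 mm tall; origin at the centre of its underside; leave alone

How it is judged:
On the way:
1. the wedge is on the fixture's base, pointing at the workpiece, its tip in the gap between the pads and the workpiece still down on the pads (z of wedge in the frame of fixture below 0.015 m and angle between wedge's own z axis and vertical below 0.08 rad and angle between the x axis of wedge and the x axis of fixture, either way round below 0.2 rad and y of wedge_tip in the frame of seat between -0.015 and 0.015 m and x of wedge_tip in the frame of seat between 0 and 0.04 m and z of workpiece_edge in the frame of seat below 0.001 m), for 0.04 s.
At the end, for the whole second after the job is handed in: The workpiece's near edge is 1 to 6 mm above its seat, off both pads, in place (12 mm), at rest, borne by wedge and roller only; the wedge is flat on the base (3 mm), within 0.2 rad and 15 mm of the fixture's middle line, gripped by the fingers; the robot does not touch the workpiece (z of workpiece_edge in the frame of seat between 0.001 and 0.006 m and contact force between workpiece and rest_pads below 0.05 N and contact force between wedge and workpiece above 0.5 N and contact force between the fingers and wedge above 2 N and contact force between each of the fingers, the arm and workpiece below 0.1 N and z of wedge in the frame of fixture below 0.015 m and angle between each of wedge, workpiece's own z axis and vertical below 0.08 rad and angle between the x axis of wedge and the x axis of fixture, either way round below 0.2 rad and y of wedge_tip in the frame of seat between -0.015 and 0.015 m and horizontal distance between workpiece_edge and seat below 0.012 m and linear speed of each of workpiece, wedge below 0.01 m/s); the arm keeps its last pose, push and grip.
It fails at once if a bystander is moved by more than 30 mm (distance of any of setting_master, ring_gauge_1, plug_gauge, oil_bottle, tape_roll from where it was at the start of the episode above 0.03 m).
It fails at once if the near end of the workpiece is lifted more than 12 mm (z of workpiece_edge in the frame of seat above 0.012 m).
It fails at once if the gripper lifts or shoves the workpiece (more than 5 N) (contact force between the fingers and workpiece above 5 N).
It also fails if it takes over 42 s, if anything falls off the work surface, if the arm or the gripper's body presses on something with over 40 N, if the wrist force passes 120 N, or if a joint passes its speed limit or range.

## Robot

A 7-joint arm with a two-finger parallel gripper is mounted at the origin on a cart in front of the work surface, level with it; the furniture and walls round the work are solid. World frame = base frame: x ahead of the robot, y to its left, z up, the work surface at z = 0. Lengths are in m, angles in rad, forces in N, time in s.
With the tool pointing down it reaches from about 0.425 to 0.95 m from the base axis. Payload 4.7 kg.
Tool frame: the origin (TCP) lies midway between the tips of the shut fingers; the grasp point (between the pads) lies pinch_z behind it (pinch_z is the distance from the TCP to the grasp point, in m); x points along the fingers, y is the direction in which the jaws open and shut, and the axes are right-handed (so a half turn about x gives the same grasp; the last joint's range is limited). The gripper opens to 87 mm and grips with 3 to 60 N. Pads are 19 mm wide; open, the fingers measure 117 mm over their backs; the gripper's body (75 mm by 190 mm) begins 51 mm behind the grasp point.
Start: joints at [-1.291, 0.469, -0.049, 1.532, 0.024, 1.141, -0.082], TCP at [0.205, 0.643, 0.192] pointing down, gripper open.
Joint ranges: [-2.59, 2.59], [-0.33, 1.99], [-1.39, 1.29], [0.1, 2.45], [-1.04, 4.18], [0.21, 1.99], [-2.66, 2.66]. Speed limits (rad/s): [2.57, 2.57, 3.14, 3.14, 3.14, 3.14, 3.14].

## Interface

Orientations are given as [roll, pitch, yaw] about the fixed x, y, z axes, in that order (R = Rz(yaw) Ry(pitch) Rx(roll)).
In Python, from workcell import * gives the robot as it stands.
- The arm moves only by the tool carry_out, never from a script. Its argument "series" is a list of rows, each an object with "dp": the shift along the world's x, y, z in m, a list of three; "twist": the turn about the world's z in degrees; "fingers": the opening, from 0 (shut) to 1 (fully open). In form: [{"dp": [tx, ty, tz], "twist": twist, "fingers": fingers}, ...]. A call has 1 to 10 rows; each row is the pose to reach, as a shift and turn from the pose commanded when the call began; what a row does not reach only later rows make up. A row lasts 1/12 s, in which the tool goes at most 41.7 mm and 7.16 degrees, less where a joint would pass 70% of its speed; a pose out of reach is approached as far as the arm can. A call with a gripper value outside its range is refused whole. The fingers move at their own pace and stop on an object; "force" is the grip in N (left out, the last holds). Time passes only in rows, so rows that repeat a pose let the fingers close. It gives the time, the measured TCP pose, the force and the opening at its end, in the units of the state.
- get_obs(): the state, without advancing time (a new reading comes with each control period).
- snapshot(name): name is "side" or "top" or "wrist"; returns a dict with "color" (400x640x3 uint8, red, green, blue), "fx", "fy", "cx", "cy" (pixels), "k1" (the pictures are not rectified: a ray, as slopes to the right and down, at radius r is drawn at 1 + k1 r^2 times it, then the intrinsics apply), "R" (3x3) and "t" (3): a world point X has camera coordinates R X + t. Camera axes: x right, y down, z forward; pixel columns grow to the right and rows downward; lengths in m; the calibration is good to about 2 mm. A picture is of the moment at which its call begins. There is no depth.
- close_job(): hands the job in, once; it reports no verdict.
The state is a dict: "t": time; "joints": joint angles; "dq": joint speeds; "effort": joint torques, N m; "ee_pos": TCP position; "tcp_rot": TCP orientation; "force": force on the tool from outside, world axes, zero at the start; "torque": the same for the moment, N m; "gripper_width": finger opening in m.
Only numpy, scipy, OpenCV 4.12 (cv2) and the standard library are available. Lean on these libraries where they do the work, as an engineer would, in place of code of your own. Each camera call takes 0.05 s, during which the arm holds its last target.

## Working session

There is one attempt and no reset: what is moved stays moved. The work goes in short steps, Python scripts to look and compute and a tool call to move; the robot and the scene stay as the last step left them, time stands still between calls to the robot, and variables do not carry over. Pictures are saved under pics/ and viewed, and the job is handed in when it is done.

Besides the shell and the picture viewer there is one more tool, called as name(argument=value, ...) on one line, values as JSON. carry_out: Moves the arm, as the interface text tells. Its arguments: {"type":"object","properties":{"series":{"type":"array"},"force":{"type":"number"}},"required":["series"]}

```bash
mkdir -p pics; ls
python3 - <<'E'
from workcell import *
import cv2
o=get_obs()
for k,v in o.items(): print(k,v)
try: print(pinch_z)
except Exception as e: print(e)
for n in ["side","top","wrist"]:
    s=snapshot(n); cv2.imwrite(f"pics/{n}0.png",s["color"][:,:,::-1])
    print(n,{k:s[k] for k in s if k!="color"})
    import pickle; pickle.dump(s,open(f"{n}0.pkl","wb"))
E
```

```text
pics
t 0.0
joints [-1.29091914  0.46945982 -0.04856262  1.53372659  0.02413541  1.14099049
 -0.08228723]
dq [-8.32787590e-04  5.21172144e-05 -2.62335509e-04 -8.30497384e-04
  1.91476271e-03  8.22139322e-04 -1.61138096e-03]
effort [-2.85773282e-06 -5.07970262e+01 -8.05836031e-02 -2.36157650e+01
 -6.12592860e-02  3.79581994e-02  1.96558153e-04]
ee_pos [0.204946   0.64242519 0.19097319]
tcp_rot [-1.51022184  1.56879854 -1.81896796]
force [-0.1101503   0.46165426 -0.6658159 ]
torque [ 0.00199184 -0.01241076  0.02870939]
gripper_width 0.08723546505616603
0.0187
side {'fx': 365.19374353500876, 'fy': 365.19374353500876, 'cx': 320.9816375059797, 'cy': 204.17359862843398, 'k1': -0.014253688963776379, 'R': array([[-0.99786071,  0.06430858,  0.01176438],
       [ 0.02467631,  0.53713641, -0.84313436],
       [-0.06053985, -0.84104036, -0.53757422]]), 't': array([0.52745141, 0.08691342, 0.89492532])}
top {'fx': 450.0215254283382, 'fy': 450.0215254283382, 'cx': 318.03994031161363, 'cy': 204.3621679022208, 'k1': -0.060774812103647276, 'R': array([[-1.78640997e-02, -9.99839629e-01, -1.26113562e-03],
       [-9.92112260e-01,  1.78825299e-02, -1.24070458e-01],
       [ 1.24073113e-01, -9.65218927e-04, -9.92272609e-01]]), 't': array([-0.12068225,  0.52558417,  1.16827828])}
wrist {'fx': 316.3453899899219, 'fy': 316.3453899899219, 'cx': 319.966653375324, 'cy': 196.04843425840107, 'k1': -0.005031089339122563, 'R': array([[ 0.30361484,  0.95278783, -0.0036585 ],
       [ 0.91911405, -0.29186815,  0.26465513],
       [ 0.25109239, -0.0837158 , -0.96433618]]), 't': array([-0.67372032, -0.03306153,  0.3915225 ])}
```

View pics/side0.png

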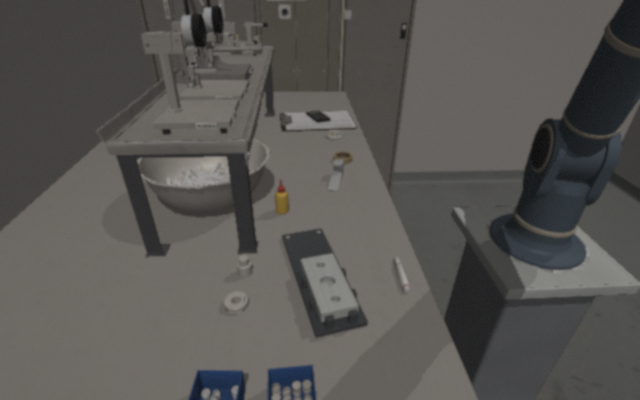

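View pics/top0.png

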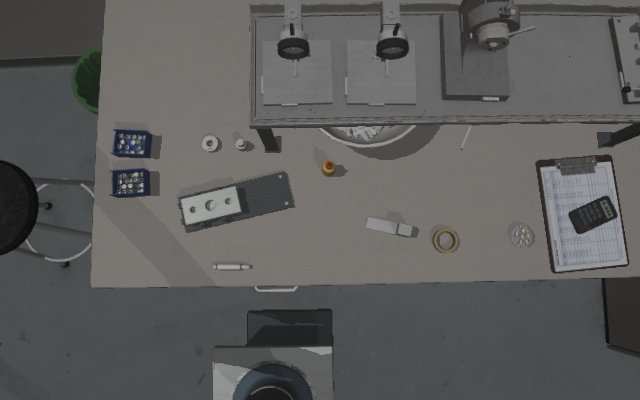

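View pics/wrist0.png

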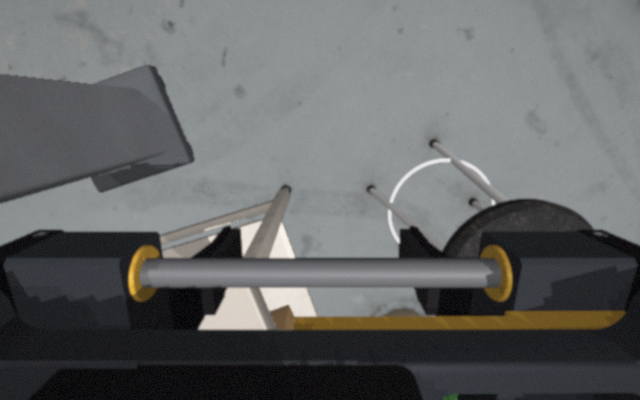

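```bash
cat > h.py <<'E'
import numpy as np, cv2, pickle
def ray(s,uv):
    uv=np.atleast_2d(np.array(uv,float))
    d=np.c_[(uv[:,0]-s['cx'])/s['fx'],(uv[:,1]-s['cy'])/s['fy']]
    p=d.copy()
    for _ in range(20): p=d/(1+s['k1']*(p**2).sum(1,keepdims=True))
    R=s['R'];t=s['t']
    c=-R.T@t
    return c,(R.T@np.c_[p,np.ones(len(p))].T).T
def at_z(s,uv,z):
    c,d=ray(s,uv); z=np.broadcast_to(z,len(d))
    return c+d*((z-c[2])/d[:,2])[:,None]
def proj(s,X):
    X=np.atleast_2d(X); c=X@s['R'].T+s['t']; p=c[:,:2]/c[:,2:]
    p=p*(1+s['k1']*(p**2).sum(1,keepdims=True))
    return p*[s['fx'],s['fy']]+[s['cx'],s['cy']]
def crop(s,x,y,w,h,k,name):
    im=s['color'][y:y+h,x:x+w,::-1]
    cv2.imwrite(name,cv2.resize(im,None,fx=k,fy=k,interpolation=cv2.INTER_CUBIC))
E
python3 - <<'E'
from h import *
s=pickle.load(open('top0.pkl','rb'))
crop(s,170,160,133,80,6,'pics/t_fix.png')
crop(s,350,200,80,50,10,'pics/t_wed.png')
s=pickle.load(open('side0.pkl','rb'))
crop(s,275,225,95,110,5,'pics/s_fix.png')
crop(s,310,145,60,50,10,'pics/s_wed.png')
E
```

```text
(no output)
```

View pics/t_fix.png

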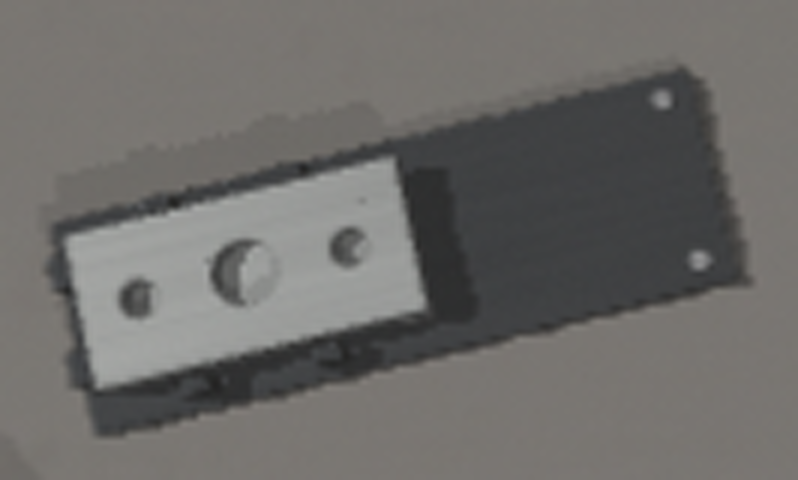

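View pics/t_wed.png

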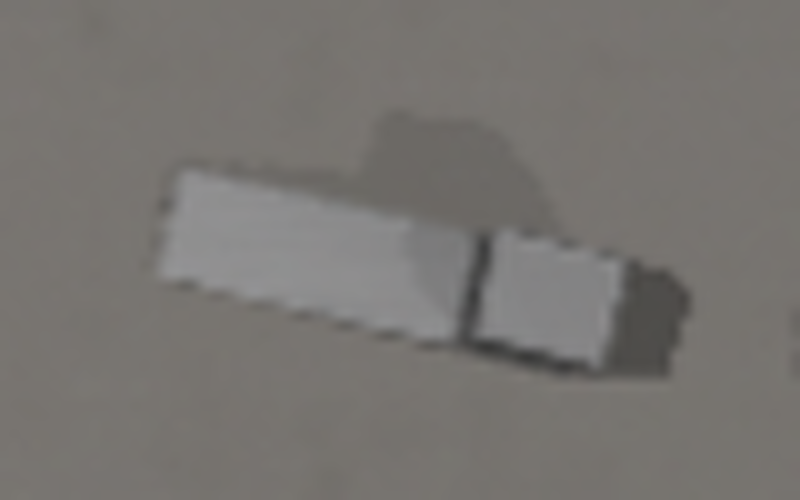

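View pics/s_fix.png

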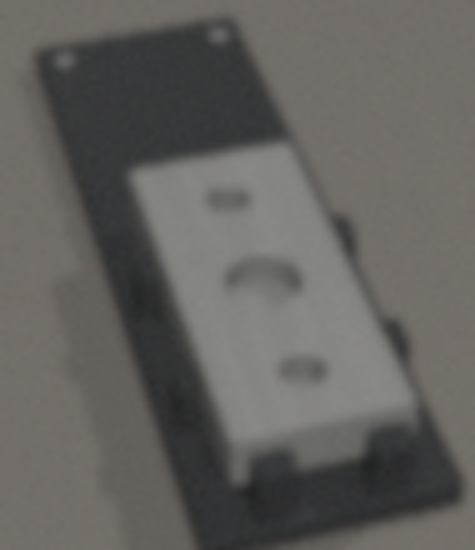

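View pics/s_wed.png

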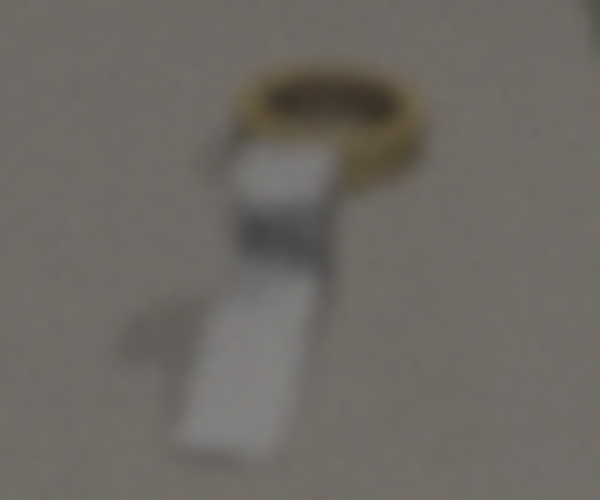

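```bash
cat > fit.py <<'E'
from h import *
from scipy.optimize import least_squares
def C(x0,y0,k,pts): return [(x0+(a+.5)/k-.5,y0+(b+.5)/k-.5) for a,b in pts]
def fit(obs,x0):  # obs: list of (cam, local pts, px)
    def f(p):
        c,s_=np.cos(p[2]),np.sin(p[2]); r=[]
        for s,L,px in obs:
            L=np.array(L,float)/1e3
            W=np.c_[p[0]+c*L[:,0]-s_*L[:,1],p[1]+s_*L[:,0]+c*L[:,1],L[:,2]]
            r.append((proj(s,W)-np.array(px)).ravel())
        return np.concatenate(r)
    q=least_squares(f,x0,loss='soft_l1',f_scale=.7)
    print(np.r_[q.x[:2],np.degrees(q.x[2])].round(4)); r=f(q.x).reshape(-1,2).round(1); print(r.tolist())
    return q.x
E
python3 - <<'E'
from fit import *
T=pickle.load(open('top0.pkl','rb'));S=pickle.load(open('side0.pkl','rb'))
# fixture frame, x toward +y world ; its +y -> world -x (down in top pic)
fp=[(-15,-35,44),(-15,35,44),(135,-35,44),(135,35,44),(-150,-50,12),(-150,50,12),(150,50,12)]
tp=C(170,160,6,[(397,155),(428,312),(65,235),(95,388),(690,68),(748,282),(97,436)])
# side crop: far(=near end, small y) top; world x to left => fixture -y left
sl=[(-15,-35,44),(-15,35,44),(135,-35,44),(135,35,44),(-150,-50,12),(-150,50,12),(150,50,12)]
sp=C(275,225,5,[(130,172),(292,142),(232,442),(416,405),(40,48),(233,18),(462,488)])
for o in ([(T,fp,tp)],[(S,sl,sp)],[(T,fp,tp),(S,sl,sp)]): fit(o,[.5,.1,1.8])
wp=[(58,-15,4),(58,15,4),(-22,-15,50),(-58,-15,50),(-58,15,50),(-22,15,50)]
wt=C(350,200,10,[(177,166),(160,278),(495,231),(627,262),(604,369),(475,338)])
# side
wl=[(58,-15,4),(58,15,4),(-58,-15,50),(-58,15,50),(-22,15,50),(-22,-15,50)]
ws=C(310,145,10,[(180,440),(270,455),(240,148),(342,152),(332,213),(240,210)])
for o in ([(T,wp,wt)],[(S,wl,ws)],[(T,wp,wt),(S,wl,ws)]): fit(o,[.4,-.3,1.5])
E
```

```text
[5.382000e-01 9.550000e-02 1.024564e+02]
[[-0.1, 0.4], [0.3, -0.3], [0.5, 0.1], [0.6, 0.1], [0.0, 0.2], [-1.4, -0.2], [-0.6, -0.3]]
[5.399000e-01 9.920000e-02 1.022598e+02]
[[0.1, -0.3], [-0.2, 0.0], [-0.6, 0.7], [0.2, -0.1], [-0.6, -0.1], [0.6, -0.4], [0.5, -0.1]]
[5.392000e-01 9.730000e-02 1.022751e+02]
[[-0.7, 0.1], [-0.4, -0.7], [-0.2, -0.4], [-0.1, -0.4], [-0.5, 0.0], [-2.1, -0.4], [-1.3, -0.8], [0.4, -0.9], [0.1, -0.6], [-0.2, -0.2], [0.4, -0.9], [-0.3, -0.5], [0.8, -0.9], [0.7, -1.0]]
[ 0.4613 -0.3167 74.8616]
[[0.4, 0.4], [-0.5, -0.1], [0.1, -0.4], [0.3, -0.2], [0.0, 0.3], [-0.4, 0.0]]
[ 0.4635 -0.3099 74.4768]
[[-0.3, 1.1], [0.7, 0.8], [1.0, -0.4], [0.2, 0.2], [-0.6, -0.9], [-1.0, -1.6]]
[ 0.4618 -0.3162 74.634 ]
[[0.2, 0.2], [-0.7, -0.4], [-0.1, -0.5], [0.1, -0.3], [-0.2, 0.1], [-0.7, -0.1], [0.1, 0.1], [1.1, -0.3], [1.3, -1.2], [0.5, -0.7], [-0.3, -1.9], [-0.7, -2.5]]
```

Run:
```python
from fit import *
from workcell import *
T=pickle.load(open('top0.pkl','rb'));S=pickle.load(open('side0.pkl','rb'))
from scipy.spatial.transform import Rotation as Ro
o=get_obs(); R=Ro.from_euler('xyz',o['tcp_rot']).as_matrix(); print(R.round(3)); print('yaw of tool y',np.degrees(np.arctan2(R[1,1],R[0,1])))
print('tape',at_z(T,[(446,240)],.018),'bottle',at_z(T,[(329,167)],.09),'plug',at_z(T,[(232,266)],.01))
print('leg foot side',at_z(S,[(245,248),(155,253)],0)); 
print('leg foot top',at_z(T,[(268,150)],0))
for z in (.2,.25,.3,.35): print(z,at_z(T,[(252,124),(640,120)],z).round(3).tolist(), at_z(S,[(238,152)],z).round(3))
print('wrist cam centre',-pickle.load(open('wrist0.pkl','rb'))['R'].T@pickle.load(open('wrist0.pkl','rb'))['t'])
```

```text
[[-0.     0.304  0.953]
 [-0.001  0.953 -0.304]
 [-1.    -0.001  0.   ]]
yaw of tool y 72.30904443421143
tape [[ 0.42243417 -0.47231294  0.018     ]] bottle [[ 0.61233204 -0.15990493  0.09      ]] plug [[0.36368396 0.1036811  0.01      ]]
leg foot side [[ 0.70675235 -0.00314215  0.        ]
 [ 0.91072091  0.00500968  0.        ]]
leg foot top [[0.68269599 0.00667656 0.        ]]
0.2 [[0.696, 0.022, 0.2], [0.695, -0.918, 0.2]] [[ 0.714 -0.102  0.2  ]]
0.25 [[0.68, 0.015, 0.25], [0.68, -0.879, 0.25]] [[0.694 0.01  0.25 ]]
0.3 [[0.664, 0.007, 0.3], [0.664, -0.841, 0.3]] [[0.675 0.121 0.3  ]]
0.35 [[0.649, 0.0, 0.35], [0.648, -0.802, 0.35]] [[0.655 0.232 0.35 ]]
wrist cam centre [0.13663048 0.66503953 0.38384441]
```

carry_out(series=[{"dp": [0.295, -0.443, 0.01], "twist": -60, "fingers": 1}, {"dp": [0.295, -0.443, 0.01], "twist": -60, "fingers": 1}, {"dp": [0.295, -0.443, 0.01], "twist": -60, "fingers": 1}, {"dp": [0.295, -0.443, 0.01], "twist": -60, "fingers": 1}, {"dp": [0.295, -0.443, 0.01], "twist": -60, "fingers": 1}, {"dp": [0.295, -0.443, 0.01], "twist": -60, "fingers": 1}, {"dp": [0.295, -0.443, 0.01], "twist": -60, "fingers": 1}, {"dp": [0.295, -0.443, 0.01], "twist": -60, "fingers": 1}, {"dp": [0.295, -0.443, 0.01], "twist": -60, "fingers": 1}, {"dp": [0.295, -0.443, 0.01], "twist": -60, "fingers": 1}])

```text
t: 0.98
ee_pos: [0.4366, 0.2945, 0.2]
tcp_rot: [2.845, 1.571, 1.487]
force: [0.6, 0.6, -0.9]
gripper_width: 0.0868
```

carry_out(series=[{"dp": [0.063, -0.315, 0], "twist": 0, "fingers": 1}, {"dp": [0.063, -0.315, 0], "twist": 0, "fingers": 1}, {"dp": [0.063, -0.315, 0], "twist": 0, "fingers": 1}, {"dp": [0.063, -0.315, 0], "twist": 0, "fingers": 1}, {"dp": [0.063, -0.315, 0], "twist": 0, "fingers": 1}, {"dp": [0.063, -0.315, 0], "twist": 0, "fingers": 1}, {"dp": [0.063, -0.315, 0], "twist": 0, "fingers": 1}, {"dp": [0.063, -0.315, 0], "twist": 0, "fingers": 1}, {"dp": [0.063, -0.315, 0], "twist": 0, "fingers": 1}, {"dp": [0.063, -0.315, 0], "twist": 0, "fingers": 1}])

```text
t: 1.82
ee_pos: [0.4989, -0.0205, 0.1998]
tcp_rot: [-1.202, 1.571, -2.562]
force: [0.0, -0.1, 0.2]
gripper_width: 0.0869
```

```bash
cat > shot.py <<'E'
import sys
from workcell import *
import cv2,pickle
from scipy.spatial.transform import Rotation as Ro
import numpy as np
o=get_obs();R=Ro.from_euler('xyz',o['tcp_rot']).as_matrix()
print(o['t'],o['ee_pos'].round(4) if hasattr(o['ee_pos'],'round') else o['ee_pos'],'yaw y',np.degrees(np.arctan2(R[1,1],R[0,1])).round(2),'down',R[:,0].round(3),o['force'],o['gripper_width'])
for n in sys.argv[2:]:
    s=snapshot(n);cv2.imwrite(f"pics/{n}{sys.argv[1]}.png",s["color"][:,:,::-1]);pickle.dump(s,open(f"{n}{sys.argv[1]}.pkl","wb"))
E
python3 shot.py 1 wrist top
```

```text
1.8167 [ 0.4989 -0.0205  0.1998] yaw y 12.05 down [-0. -0. -1.] [ 0.02065265 -0.0540263   0.18396391] 0.08686916840718435
```

View pics/wrist1.png

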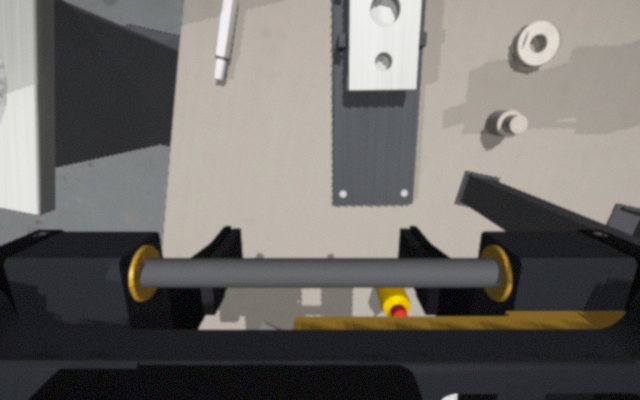

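Run:
```python
from h import *
s=pickle.load(open('wrist1.pkl','rb'))
crop(s,320,60,110,75,7,'pics/w1a.png')
crop(s,320,150,110,70,7,'pics/w1b.png')
```

```text
(no output)
```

View pics/w1a.png

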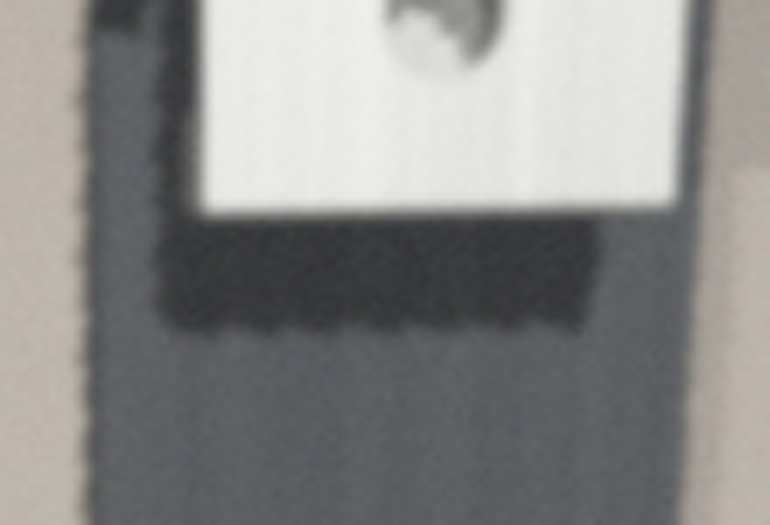

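View pics/w1b.png

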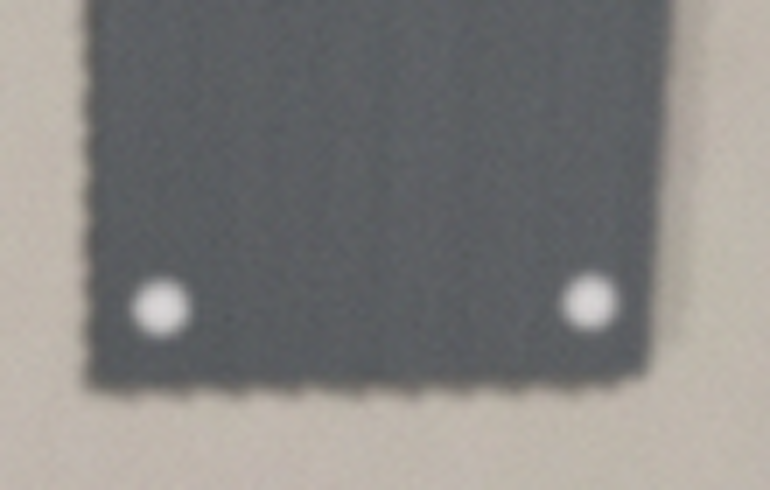

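Run:
```python
from fit import *
s=pickle.load(open('wrist1.pkl','rb'))
b=C(320,150,7,[(88,386),(650,376)]); w=C(320,60,7,[(203,212),(681,206)])
print(at_z(s,b,.012),at_z(s,w,.044))
P=at_z(s,b,.012);Q=at_z(s,w,.044); print('w base',np.linalg.norm(P[0]-P[1]),'wp',np.linalg.norm(Q[0]-Q[1]))
fit([(s,[(-150,50,12),(-150,-50,12),(-15,35,44),(-15,-35,44)],b+w)],[.54,.097,1.8])
x=fit([(s,[(-150,50,12),(-150,-50,12)],b)],[.54,.097,1.8])
# left base edge points
e=C(320,60,7,[(92,200),(86,450),(692,300),(680,480)])
c,q=np.cos(x[2]),np.sin(x[2])
E=at_z(s,e,.012)[:,:2]-x[:2]; print((E@np.array([[c,-q],[q,c]])).round(4))
W=Q[:,:2]-x[:2]; print((W@np.array([[c,-q],[q,c]])).round(4))
```

```text
[[ 0.52315635 -0.06027476  0.012     ]
 [ 0.62136334 -0.03733011  0.012     ]] [[0.50918174 0.0752585  0.044     ]
 [0.57883451 0.09106061 0.044     ]]
w base 0.10085172162438456 wp 0.07142278519380812
[5.403000e-01 9.770000e-02 1.024472e+02]
[[0.7, -0.5], [-0.1, 0.5], [0.3, -0.2], [-1.1, 0.2]]
[5.381000e-01 9.730000e-02 1.031713e+02]
[[0.3, -0.0], [-0.3, -0.0]]
[[-0.0109  0.0485]
 [-0.0507  0.0499]
 [-0.0285 -0.0503]
 [-0.0575 -0.0501]]
[[-0.0148  0.0331]
 [-0.0153 -0.0383]]
```

carry_out(series=[{"dp": [-0.084, -0.46, 0], "twist": -27.3, "fingers": 1}, {"dp": [-0.084, -0.46, 0], "twist": -27.3, "fingers": 1}, {"dp": [-0.084, -0.46, 0], "twist": -27.3, "fingers": 1}, {"dp": [-0.084, -0.46, 0], "twist": -27.3, "fingers": 1}, {"dp": [-0.084, -0.46, 0], "twist": -27.3, "fingers": 1}, {"dp": [-0.084, -0.46, 0], "twist": -27.3, "fingers": 1}, {"dp": [-0.084, -0.46, 0], "twist": -27.3, "fingers": 1}, {"dp": [-0.084, -0.46, 0], "twist": -27.3, "fingers": 1}, {"dp": [-0.084, -0.46, 0], "twist": -27.3, "fingers": 1}, {"dp": [-0.084, -0.46, 0], "twist": -27.3, "fingers": 1}])

```text
t: 2.75
ee_pos: [0.4255, -0.4281, 0.1994]
tcp_rot: [-3.086, 1.569, 1.369]
force: [0.7, 0.8, 1.0]
gripper_width: 0.0871
```

```bash
python3 shot.py 2 wrist
```

```text
2.75 [ 0.4255 -0.4281  0.1994] yaw y -14.74 down [ 0.     0.002 -1.   ] [0.72218655 0.78388043 1.00038861] 0.0871121493563037
```

View pics/wrist2.png

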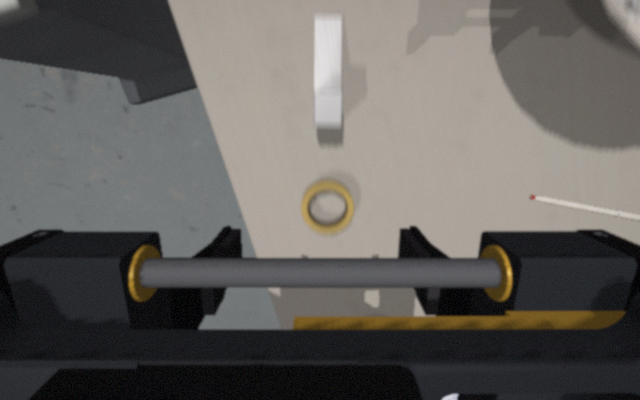

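Run:
```python
from h import *
s=pickle.load(open('wrist2.pkl','rb'))
crop(s,300,5,60,60,10,'pics/w2a.png')
crop(s,300,80,60,60,10,'pics/w2b.png')
```

```text
(no output)
```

View pics/w2a.png

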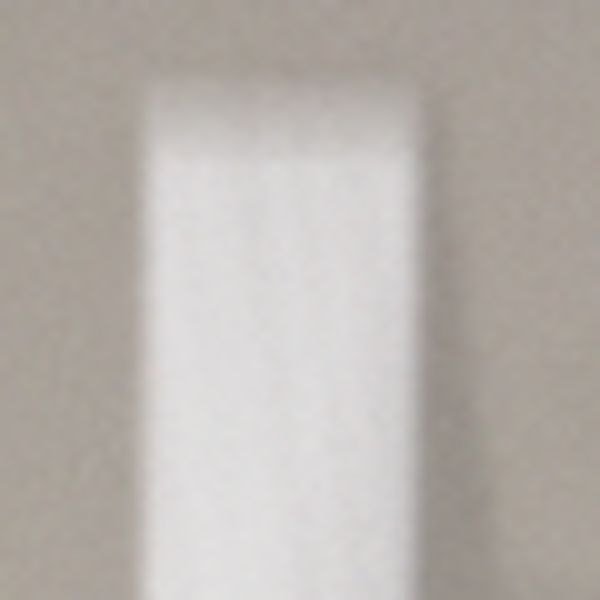

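View pics/w2b.png

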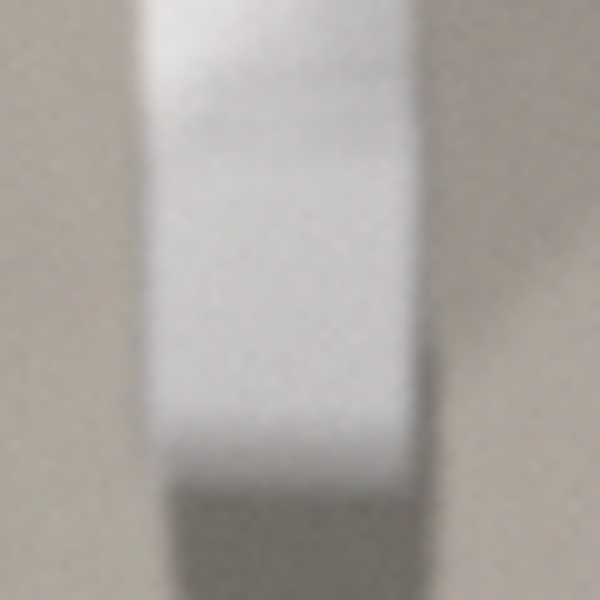

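carry_out(series=[{"dp": [0, 0, 0], "twist": 0, "fingers": 1}, {"dp": [0, 0, 0], "twist": 0, "fingers": 1}, {"dp": [0, 0, 0], "twist": 0, "fingers": 1}])

```text
t: 3.05
ee_pos: [0.4258, -0.4259, 0.1993]
tcp_rot: [-2.933, 1.569, 1.521]
force: [-0.4, 0.6, 0.1]
gripper_width: 0.0868
```

```bash
python3 shot.py 3 wrist
python3 - <<'E'
from h import *
s=pickle.load(open('wrist3.pkl','rb'))
crop(s,300,0,60,60,10,'pics/w3a.png')
crop(s,300,80,60,60,10,'pics/w3b.png')
E
```

```text
3.05 [ 0.4258 -0.4259  0.1993] yaw y -14.77 down [ 0.     0.002 -1.   ] [-0.40972339  0.56125593  0.14834588] 0.0868377771309066
```

View pics/w3a.png

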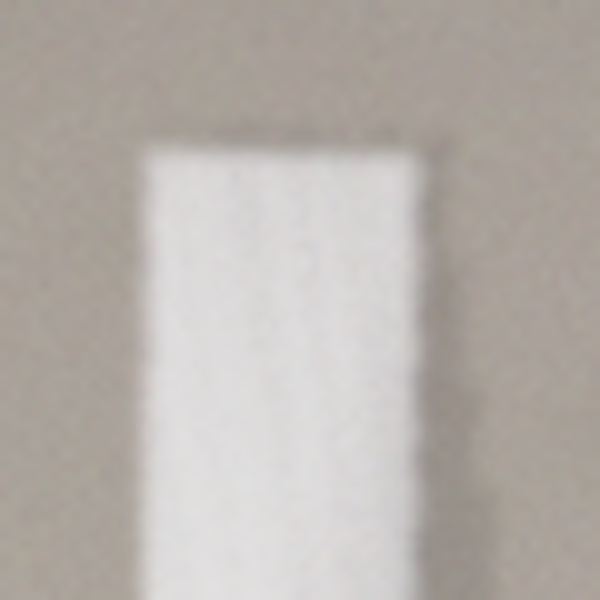

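View pics/w3b.png

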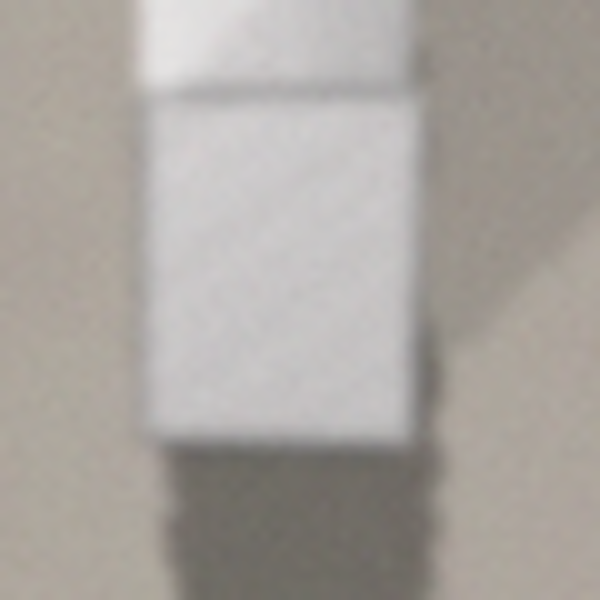

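Run:
```python
from fit import *
s=pickle.load(open('wrist3.pkl','rb'))
a=C(300,0,10,[(143,150),(420,150)])+C(300,80,10,[(146,93),(420,93),(146,440),(412,440)])
x=fit([(s,[(58,15,4),(58,-15,4),(-22,15,50),(-22,-15,50),(-58,15,50),(-58,-15,50)],a)],[.46,-.31,1.3])
g=x[:2]-.04*np.array([np.cos(x[2]),np.sin(x[2])]); print('grip',g)
```

```text
[ 0.4633 -0.3169 74.9997]
[[0.2, -0.1], [-0.2, 0.0], [-0.9, -0.6], [0.9, -0.4], [-0.9, 0.6], [1.0, 0.8]]
grip [ 0.45296703 -0.35551603]
```

carry_out(series=[{"dp": [0.027, 0.071, -0.04], "twist": -0.2, "fingers": 1}, {"dp": [0.027, 0.071, -0.06], "twist": -0.2, "fingers": 1}, {"dp": [0.027, 0.071, -0.09], "twist": -0.2, "fingers": 1}, {"dp": [0.027, 0.071, -0.12], "twist": -0.2, "fingers": 1}, {"dp": [0.027, 0.071, -0.15], "twist": -0.2, "fingers": 1}, {"dp": [0.027, 0.071, -0.17], "twist": -0.2, "fingers": 1}, {"dp": [0.027, 0.071, -0.18], "twist": -0.2, "fingers": 1}, {"dp": [0.027, 0.071, -0.188], "twist": -0.2, "fingers": 1}, {"dp": [0.027, 0.071, -0.188], "twist": -0.2, "fingers": 1}, {"dp": [0.027, 0.071, -0.188], "twist": -0.2, "fingers": 1}], force=45)

```text
t: 3.93
ee_pos: [0.452, -0.3575, 0.0127]
tcp_rot: [1.427, 1.569, -0.408]
force: [-0.3, 0.1, -0.1]
gripper_width: 0.0871
```

```bash
python3 shot.py 4 wrist side
```

```text
3.9333 [ 0.452  -0.3575  0.0127] yaw y -15.14 down [ 0.001 -0.001 -1.   ] [-0.31169648  0.14850081 -0.0641199 ] 0.08714835159162783
```

View pics/wrist4.png

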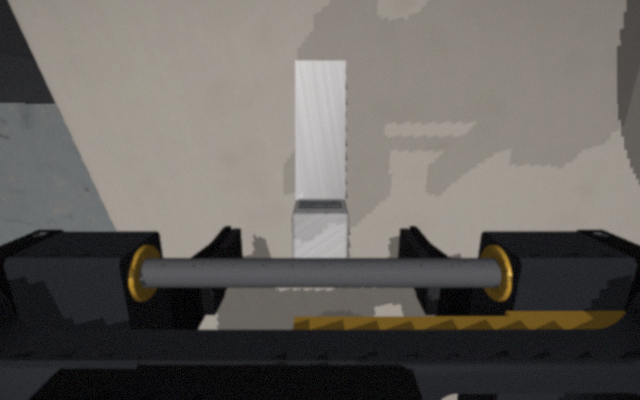

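carry_out(series=[{"dp": [0, 0.001, 0], "twist": 0, "fingers": 0}, {"dp": [0, 0.001, 0], "twist": 0, "fingers": 0}, {"dp": [0, 0.001, 0], "twist": 0, "fingers": 0}, {"dp": [0, 0.001, 0], "twist": 0, "fingers": 0}, {"dp": [0, 0.001, 0], "twist": 0, "fingers": 0}, {"dp": [0, 0.001, 0], "twist": 0, "fingers": 0}, {"dp": [0, 0.001, 0], "twist": 0, "fingers": 0}, {"dp": [0, 0.001, 0], "twist": 0, "fingers": 0}], force=45)

```text
t: 4.7
ee_pos: [0.4511, -0.3565, 0.0119]
tcp_rot: [-2.571, 1.571, 1.877]
force: [0.8, -0.5, -0.1]
gripper_width: 0.0416
```

```bash
python3 shot.py 5 wrist
```

```text
4.7 [ 0.4511 -0.3565  0.0119] yaw y -15.2 down [-0.  0. -1.] [ 0.81862953 -0.48337348 -0.06686501] 0.04160783910767193
```

View pics/wrist5.png

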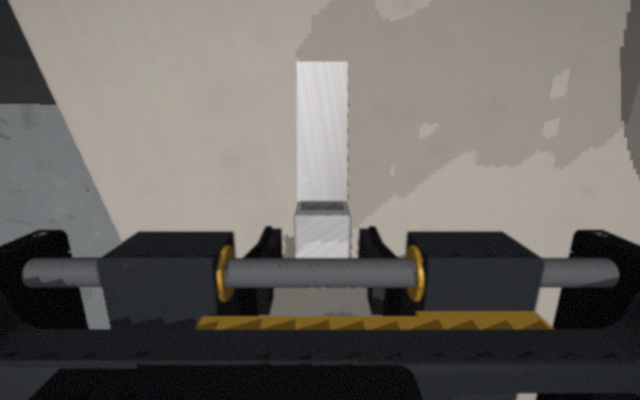

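Fingers are still closing (41.6 mm open); the wedge sits centred at columns 297–348.

carry_out(series=[{"dp": [0, 0, 0], "twist": 0, "fingers": 0}, {"dp": [0, 0, 0], "twist": 0, "fingers": 0}, {"dp": [0, 0, 0], "twist": 0, "fingers": 0}, {"dp": [0, 0, 0], "twist": 0, "fingers": 0}, {"dp": [0, 0, 0], "twist": 0, "fingers": 0}, {"dp": [0, 0, 0], "twist": 0, "fingers": 0}], force=45)

```text
t: 5.25
ee_pos: [0.4514, -0.3566, 0.0119]
tcp_rot: [1.233, 1.57, -0.603]
force: [1.3, -0.1, -0.2]
gripper_width: 0.0291
```

```bash
python3 shot.py 6 wrist
```

```text
5.25 [ 0.4514 -0.3566  0.0119] yaw y -15.19 down [ 0. -0. -1.] [ 1.30090119 -0.0950081  -0.16007412] 0.02906742201285198
```

View pics/wrist6.png

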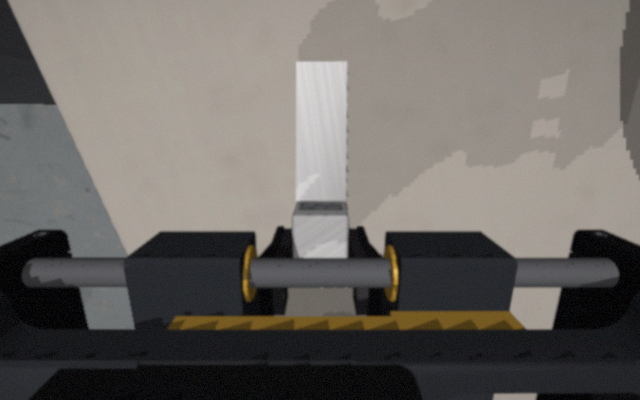

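Run:
```python
from h import *
s=pickle.load(open('wrist6.pkl','rb'))
crop(s,285,50,75,60,10,'pics/w6a.png')
```

```text
(no output)
```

View pics/w6a.png

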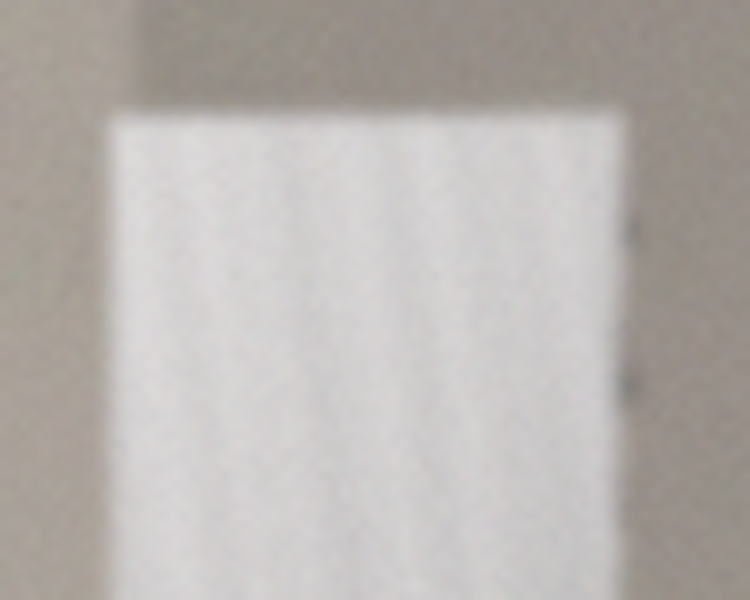

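carry_out(series=[{"dp": [0, 0, 0.01], "twist": 0, "fingers": 0}, {"dp": [0, 0, 0.03], "twist": 0, "fingers": 0}, {"dp": [0, 0, 0.06], "twist": 0, "fingers": 0}, {"dp": [0, 0, 0.09], "twist": 0, "fingers": 0}, {"dp": [0, 0, 0.11], "twist": 0, "fingers": 0}, {"dp": [0, 0, 0.11], "twist": 0, "fingers": 0}, {"dp": [0, 0, 0.11], "twist": 0, "fingers": 0}])

```text
t: 5.88
ee_pos: [0.4511, -0.3564, 0.1227]
tcp_rot: [1.742, 1.569, -0.094]
force: [0.5, 0.7, -3.6]
gripper_width: 0.029
```

```bash
python3 shot.py 7 wrist
python3 - <<'E'
from h import *
s=pickle.load(open('wrist7.pkl','rb'))
crop(s,285,50,75,60,10,'pics/w7a.png')
E
```

```text
5.8833 [ 0.4511 -0.3564  0.1227] yaw y -15.19 down [ 0.001 -0.    -1.   ] [ 0.53651725  0.69439201 -3.55481432] 0.02899814945937488
```

View pics/w7a.png

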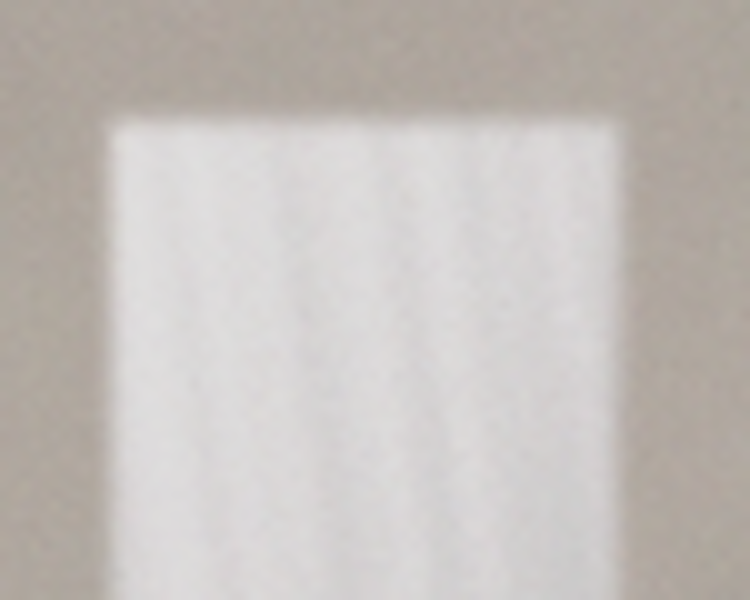

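Run:
```python
from fit import *
s=pickle.load(open('wrist6.pkl','rb'))
P=at_z(s,C(285,50,10,[(110,115),(624,113)]),.004); m=P.mean(0); print(P.round(4),m)
tcp=np.array([0.4514,-0.3566])
yw=np.radians(-15.19+90); 
c,q=np.cos(yw),np.sin(yw); d=m[:2]-tcp; print('tip in tool: ahead',d@[c,q],'lat',d@[-q,c]); e=P[1]-P[0]; print('width',np.hypot(*e[:2]),'edge yaw',np.degrees(np.arctan2(e[1],e[0])))
# target
for name,F,yf in (('mean',(.5395,.0975),102.55),):
    a=np.radians(yf);c,q=np.cos(a),np.sin(a)
    for ins in (-.03,.0,.015,.03,.04):
        for ah,lat in ((.0985,-0.0),):
            xx=-.015+ins-ah; yy=-lat
            print(ins,F[0]+c*xx-q*yy,F[1]+q*xx+c*yy)
```

```text
[[ 0.464  -0.2568  0.004 ]
 [ 0.4932 -0.2646  0.004 ]] [ 0.4786079  -0.26069393  0.004     ]
tip in tool: ahead 0.09968436338217065 lat -0.0011279363648780635
width 0.030282601301813088 edge yaw -14.96618455239446
-0.03 0.570681331743231 -0.04257131951516191
0.0 0.5641625864310573 -0.013288116829065333
0.015 0.5609032137749704 0.0013534845139829554
0.03 0.5576438411188835 0.01599508585703123
0.04 0.5554709260148256 0.025756153419063413
```

carry_out(series=[{"dp": [0.01, 0.03, 0], "twist": 5, "fingers": 0}, {"dp": [0.02, 0.07, 0], "twist": 10, "fingers": 0}, {"dp": [0.03, 0.11, 0], "twist": 15, "fingers": 0}, {"dp": [0.04, 0.15, 0], "twist": 20, "fingers": 0}, {"dp": [0.05, 0.19, 0], "twist": 25, "fingers": 0}, {"dp": [0.063, 0.225, 0], "twist": 27.7, "fingers": 0}, {"dp": [0.077, 0.26, 0], "twist": 27.7, "fingers": 0}, {"dp": [0.09, 0.29, -0.01], "twist": 27.7, "fingers": 0}, {"dp": [0.1, 0.315, -0.025], "twist": 27.7, "fingers": 0}, {"dp": [0.105, 0.327, -0.035], "twist": 27.7, "fingers": 0}])

```text
t: 6.77
ee_pos: [0.5553, -0.0243, 0.0839]
tcp_rot: [-2.194, 1.566, 2.743]
force: [0.7, -0.2, -2.5]
gripper_width: 0.0297
```

carry_out(series=[{"dp": [0, 0, 0], "twist": 0, "fingers": 0}, {"dp": [0, 0, 0], "twist": 0, "fingers": 0}, {"dp": [0, 0, 0], "twist": 0, "fingers": 0}])

```text
t: 7.02
ee_pos: [0.5551, -0.032, 0.0865]
tcp_rot: [-1.038, 1.569, -2.393]
force: [0.1, -1.1, -1.8]
gripper_width: 0.0291
```

```bash
python3 shot.py 8 wrist top
```

```text
7.0167 [ 0.5551 -0.032   0.0865] yaw y 12.35 down [-0.002 -0.002 -1.   ] [ 0.07246062 -1.09140647 -1.77287883] 0.029060403597608104
```

View pics/wrist8.png

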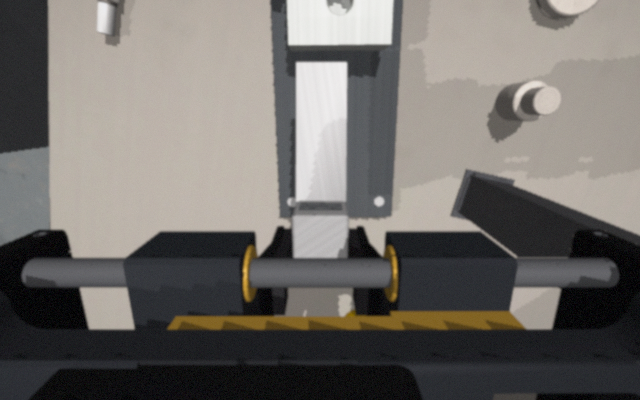

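View pics/top8.png

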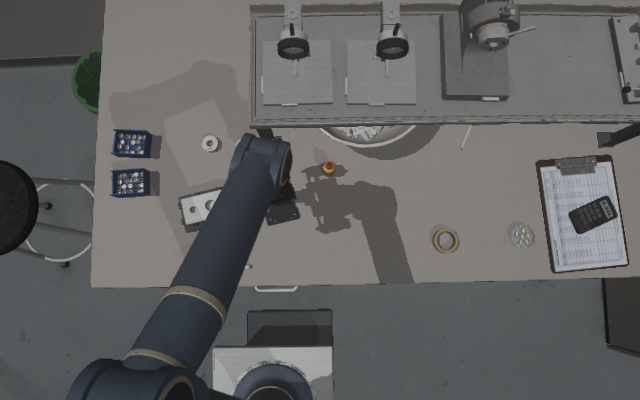

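Run:
```python
from h import *
s=pickle.load(open('wrist8.pkl','rb'))
crop(s,270,20,135,75,6,'pics/w8a.png')
crop(s,270,175,135,60,6,'pics/w8b.png')
```

```text
(no output)
```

View pics/w8a.png

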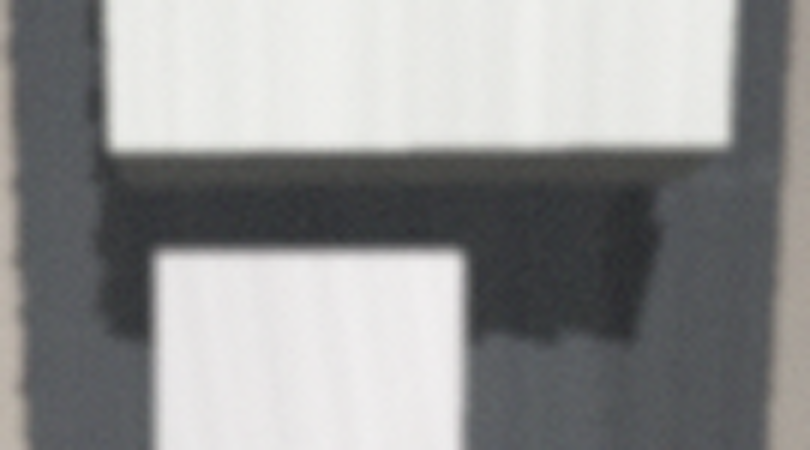

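View pics/w8b.png

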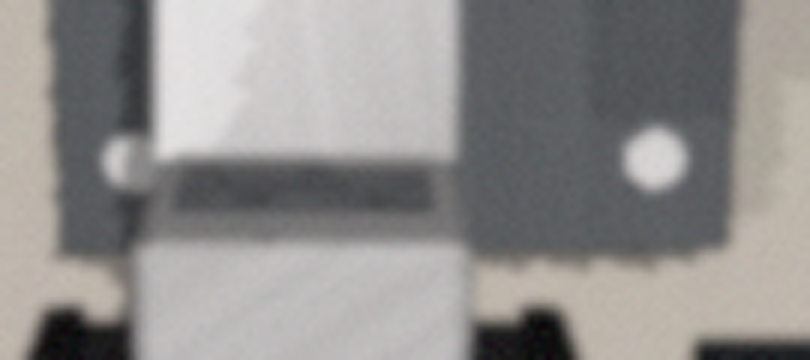

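Run:
```python
from fit import *
s=pickle.load(open('wrist8.pkl','rb'))
b=C(270,175,6,[(62,255),(728,250)]); w=C(270,20,6,[(107,153),(733,148)]); t=C(270,20,6,[(153,248),(466,247)])
x=fit([(s,[(-150,50,12),(-150,-50,12),(-15,35,44),(-15,-35,44)],b+w)],[.54,.097,1.8])
xb=fit([(s,[(-150,50,12),(-150,-50,12)],b)],[.54,.097,1.8])
Q=at_z(s,w,.044);Tp=at_z(s,t,.0786); 
print('wp corners',Q.round(4),'tip',Tp.round(4),Tp.mean(0))
e=Q[1]-Q[0]; print('wp yaw',np.degrees(np.arctan2(e[1],e[0]))+90, 'tip yaw',np.degrees(np.arctan2(*(Tp[1]-Tp[0])[[1,0]]))+90)
for X in (x,):
    c,q=np.cos(X[2]),np.sin(X[2]); M=np.array([[c,-q],[q,c]])
    print('fixture frame: wp',((Q[:,:2]-X[:2])@M).round(4).tolist(),'tip',((Tp[:,:2]-X[:2])@M).round(4).tolist())
```

```text
[5.404000e-01 9.740000e-02 1.026535e+02]
[[-0.3, -0.3], [0.7, 0.1], [0.5, -0.1], [-1.1, 0.1]]
[5.396000e-01 9.710000e-02 1.028685e+02]
[[-0.5, 0.0], [0.5, 0.0]]
wp corners [[0.5091 0.0749 0.044 ]
 [0.5785 0.0906 0.044 ]] tip [[0.5198 0.0622 0.0786]
 [0.5497 0.0689 0.0786]] [0.5347592  0.06554648 0.0786    ]
wp yaw 102.76694305090204 tip yaw 102.50944055722496
fixture frame: wp [[-0.0151, 0.0354], [-0.0149, -0.0357]] tip [[-0.0298, 0.0278], [-0.0299, -0.0029]]
```

carry_out(series=[{"dp": [0.0122, 0.0027, -0.01], "twist": 0.2, "fingers": 0}, {"dp": [0.0122, 0.0027, -0.025], "twist": 0.2, "fingers": 0}, {"dp": [0.0122, 0.0027, -0.04], "twist": 0.2, "fingers": 0}, {"dp": [0.0122, 0.0027, -0.05], "twist": 0.2, "fingers": 0}, {"dp": [0.0122, 0.0027, -0.056], "twist": 0.2, "fingers": 0}, {"dp": [0.0122, 0.0027, -0.058], "twist": 0.2, "fingers": 0}, {"dp": [0.0122, 0.0027, -0.058], "twist": 0.2, "fingers": 0}, {"dp": [0.0122, 0.0027, -0.058], "twist": 0.2, "fingers": 0}])

```text
t: 7.78
ee_pos: [0.5689, -0.0272, 0.0295]
tcp_rot: [1.363, 1.569, 0.014]
force: [0.1, 0.0, -3.6]
gripper_width: 0.0292
```

```bash
python3 shot.py 9 wrist;python3 - <<'E'
from h import *
s=pickle.load(open('wrist9.pkl','rb'))
crop(s,250,0,160,110,5,'pics/w9a.png')
E
```

```text
7.7833 [ 0.5689 -0.0272  0.0295] yaw y 12.68 down [ 0.001  0.    -1.   ] [ 0.07172973  0.00479354 -3.64961793] 0.029180955253342713
```

View pics/w9a.png

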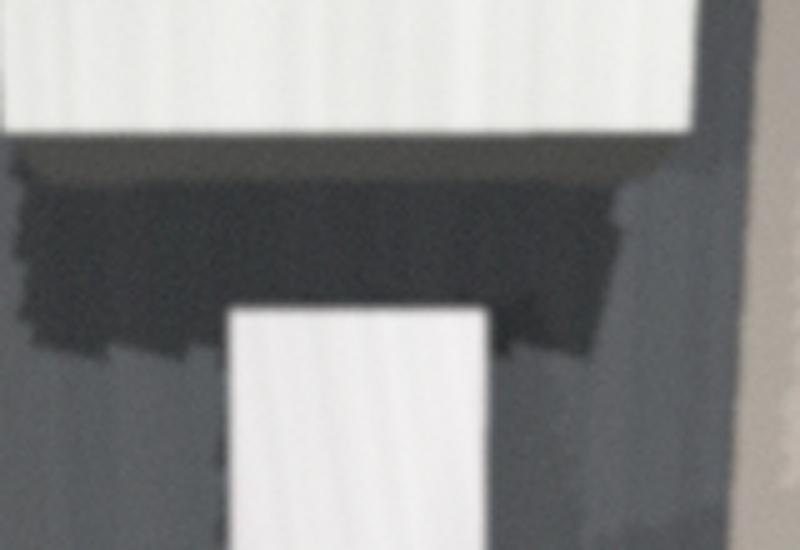

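```bash
cat > chk.py <<'E'
from fit import *
def chk(s,w,t,zt,X=(.5404,.0974,np.radians(102.65)),zw=.044):
    Q=at_z(s,w,zw);P=at_z(s,t,zt);c,q=np.cos(X[2]),np.sin(X[2]); M=np.array([[c,-q],[q,c]])
    f=lambda A:((A[:,:2]-np.array(X[:2]))@M)*1e3
    Q,P=f(Q),f(P); print('wp',Q.round(1).tolist(),'tip',P.round(1).tolist(),'tip-wpnear x',(P.mean(0)-Q.mean(0)).round(2),
     'rel yaw', np.degrees(np.arctan2(*(Q[0]-Q[1]))-np.arctan2(*(P[0]-P[1]))).round(2))
E
python3 - <<'E'
from chk import *
s=pickle.load(open('wrist9.pkl','rb'))
chk(s,C(250,0,5,[(7,134),(692,131)]),C(250,0,5,[(229,308),(488,308)]),.0295-.0119+.004)
E
```

```text
wp [[-14.9, 34.4], [-14.5, -35.4]] tip [[-28.4, 13.7], [-28.3, -16.8]] tip-wpnear x [-13.65  -1.04] rel yaw -0.23
```

carry_out(series=[{"dp": [-0.001, 0, -0.0025], "twist": 0, "fingers": 0}, {"dp": [-0.001, 0, -0.004], "twist": 0, "fingers": 0}, {"dp": [-0.001, 0, -0.005], "twist": 0, "fingers": 0}, {"dp": [-0.001, 0, -0.005], "twist": 0, "fingers": 0}, {"dp": [-0.001, 0, -0.005], "twist": 0, "fingers": 0}])

```text
t: 8.25
ee_pos: [0.5673, -0.0267, 0.0239]
tcp_rot: [2.981, 1.571, 1.632]
force: [0.3, 0.6, -2.1]
gripper_width: 0.0296
```

```bash
python3 shot.py 10
```

```text
8.25 [ 0.5673 -0.0267  0.0239] yaw y 12.71 down [-0.  0. -1.] [ 0.25233995  0.60517585 -2.05421363] 0.02955207252438364
```

carry_out(series=[{"dp": [0, 0, -0.0007], "twist": 0, "fingers": 0}, {"dp": [0, 0, -0.0007], "twist": 0, "fingers": 0}, {"dp": [0, 0, -0.0007], "twist": 0, "fingers": 0}])

```text
t: 8.5
ee_pos: [0.5675, -0.0267, 0.0238]
tcp_rot: [2.554, 1.57, 1.205]
force: [-2.7, 0.9, 4.2]
gripper_width: 0.0296
```

```bash
python3 shot.py 11
```

```text
8.5 [ 0.5675 -0.0267  0.0238] yaw y 12.71 down [ 0.     0.001 -1.   ] [-2.71697492  0.8548677   4.2411917 ] 0.029574111906491195
```

carry_out(series=[{"dp": [-0.0011, 0.0049, 0], "twist": 0, "fingers": 0}, {"dp": [-0.0022, 0.0098, 0], "twist": 0, "fingers": 0}, {"dp": [-0.0033, 0.0146, 0], "twist": 0, "fingers": 0}, {"dp": [-0.0044, 0.0195, 0], "twist": 0, "fingers": 0}, {"dp": [-0.0055, 0.0244, 0], "twist": 0, "fingers": 0}, {"dp": [-0.0066, 0.0293, 0], "twist": 0, "fingers": 0}, {"dp": [-0.0073, 0.0327, 0], "twist": 0, "fingers": 0}, {"dp": [-0.0073, 0.0327, 0], "twist": 0, "fingers": 0}, {"dp": [-0.0073, 0.0327, 0], "twist": 0, "fingers": 0}])

```text
t: 9.25
ee_pos: [0.561, 0.0066, 0.0238]
tcp_rot: [1.443, 1.569, 0.095]
force: [-0.1, -2.4, 6.2]
gripper_width: 0.0291
```

```bash
python3 shot.py 12 wrist;python3 - <<'E'
from h import *
s=pickle.load(open('wrist12.pkl','rb'))
crop(s,240,40,160,110,5,'pics/w12a.png')
E
```

```text
9.25 [0.561  0.0066 0.0238] yaw y 12.75 down [ 0.002  0.    -1.   ] [-0.12602235 -2.39731313  6.18548294] 0.02914281051150035
```

View pics/w12a.png

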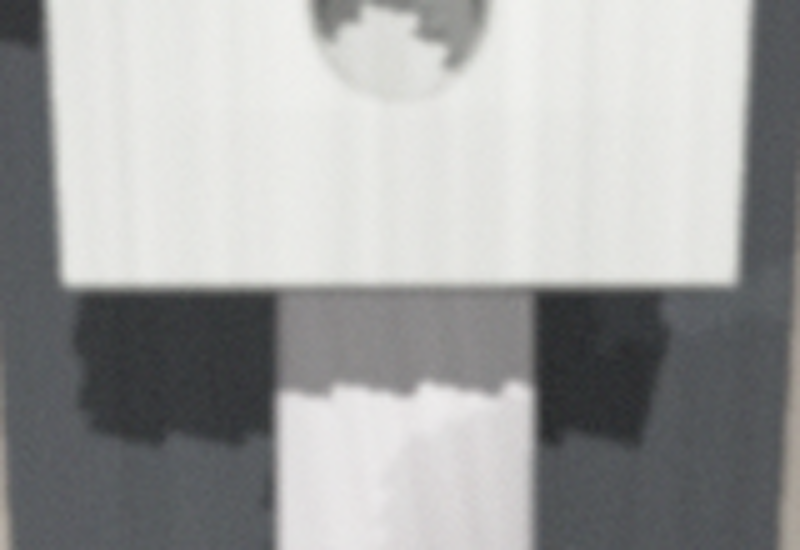

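View pics/wrist12.png

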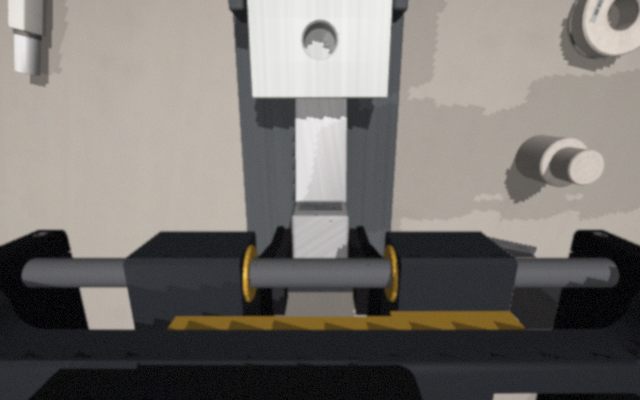

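Run:
```python
from chk import *
s=pickle.load(open('wrist12.pkl','rb'))
Q=at_z(s,C(240,40,5,[(62,287),(739,287)]),.044)
X=(.5404,.0974,np.radians(102.65));c,q=np.cos(X[2]),np.sin(X[2]); M=np.array([[c,-q],[q,c]])
print('wp',((Q[:,:2]-X[:2])@M*1e3).round(1).tolist())
t=np.array([.561,.0066]);yw=np.radians(12.75+90);tip=t+.0995*np.array([np.cos(yw),np.sin(yw)])-.001*np.array([-np.sin(yw),np.cos(yw)])
print('tip',((tip-X[:2])@M*1e3).round(1))
```

```text
wp [[-14.9, 35.1], [-14.7, -35.5]]
tip [ 6.4 -1. ]
```

carry_out(series=[{"dp": [-0.0004, 0.002, 0], "twist": 0, "fingers": 0}, {"dp": [-0.0009, 0.004, 0], "twist": 0, "fingers": 0}, {"dp": [-0.0013, 0.006, 0], "twist": 0, "fingers": 0}, {"dp": [-0.0018, 0.008, 0], "twist": 0, "fingers": 0}, {"dp": [-0.0022, 0.01, 0], "twist": 0, "fingers": 0}, {"dp": [-0.0026, 0.0115, 0], "twist": 0, "fingers": 0}, {"dp": [-0.0028, 0.0127, 0], "twist": 0, "fingers": 0}, {"dp": [-0.0028, 0.0127, 0], "twist": 0, "fingers": 0}, {"dp": [-0.0028, 0.0127, 0], "twist": 0, "fingers": 0}])

```text
t: 10.05
ee_pos: [0.5586, 0.0165, 0.0239]
tcp_rot: [0.663, 1.567, -0.687]
force: [2.1, -6.2, 4.9]
gripper_width: 0.0294
```

```bash
python3 shot.py 13 wrist side;python3 - <<'E'
from h import *
s=pickle.load(open('wrist13.pkl','rb'))
crop(s,240,60,160,110,5,'pics/w13a.png')
E
```

```text
10.05 [0.5586 0.0165 0.0239] yaw y 12.65 down [ 0.003 -0.003 -1.   ] [ 2.11805487 -6.18194669  4.85307047] 0.029415299333379386
```

View pics/w13a.png

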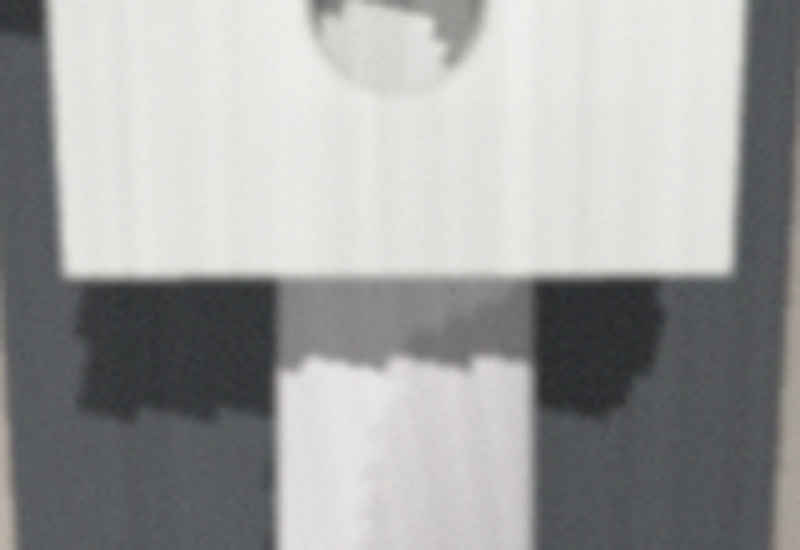

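View pics/side13.png

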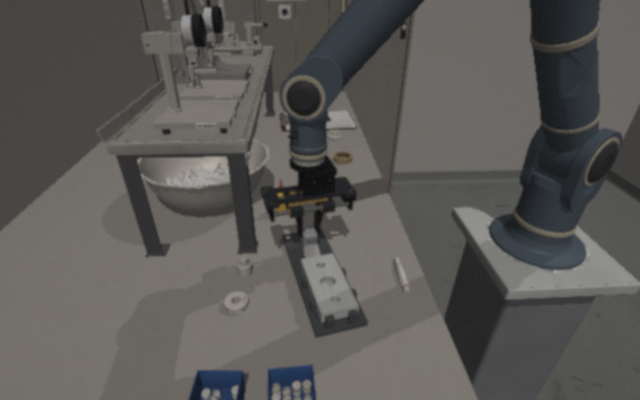

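```bash
cat > lift.py <<'E'
from chk import *
X=(.5404,.0974,np.radians(102.65));c,q=np.cos(X[2]),np.sin(X[2]); M=np.array([[c,-q],[q,c]])
def lift(s,w):
    for z in (.044,.045,.046,.047,.048,.050):
        Q=(at_z(s,w,z)[:,:2]-X[:2])@M*1e3
        print(z,Q.round(1).tolist(),'width',np.hypot(*(Q[0]-Q[1])).round(2))
E
python3 - <<'E'
from lift import *
lift(pickle.load(open('wrist9.pkl','rb')),C(250,0,5,[(7,134),(692,131)]))
lift(pickle.load(open('wrist12.pkl','rb')),C(240,40,5,[(62,287),(739,287)]))
lift(pickle.load(open('wrist13.pkl','rb')),C(240,60,5,[(62,276),(736,276)]))
E
```

```text
0.044 [[-14.9, 34.4], [-14.5, -35.4]] width 69.85
0.045 [[-15.1, 34.2], [-14.8, -35.2]] width 69.46
0.046 [[-15.3, 34.0], [-15.0, -35.0]] width 69.07
0.047 [[-15.6, 33.8], [-15.2, -34.8]] width 68.67
0.048 [[-15.8, 33.6], [-15.5, -34.6]] width 68.28
0.05 [[-16.2, 33.2], [-15.9, -34.3]] width 67.5
0.044 [[-14.9, 35.1], [-14.7, -35.5]] width 70.58
0.045 [[-14.9, 34.9], [-14.8, -35.3]] width 70.17
0.046 [[-14.9, 34.7], [-14.8, -35.1]] width 69.76
0.047 [[-15.0, 34.5], [-14.8, -34.9]] width 69.35
0.048 [[-15.0, 34.3], [-14.9, -34.7]] width 68.94
0.05 [[-15.1, 33.9], [-14.9, -34.3]] width 68.13
0.044 [[-13.5, 35.5], [-13.5, -35.7]] width 71.2
0.045 [[-13.5, 35.3], [-13.4, -35.5]] width 70.79
0.046 [[-13.4, 35.1], [-13.4, -35.3]] width 70.37
0.047 [[-13.4, 34.9], [-13.4, -35.1]] width 69.96
0.048 [[-13.4, 34.7], [-13.4, -34.9]] width 69.55
0.05 [[-13.4, 34.2], [-13.3, -34.5]] width 68.72
```

carry_out(series=[{"dp": [-0.0003, 0.0015, 0], "twist": 0, "fingers": 0}, {"dp": [-0.0006, 0.003, 0], "twist": 0, "fingers": 0}, {"dp": [-0.001, 0.0045, 0], "twist": 0, "fingers": 0}, {"dp": [-0.0013, 0.006, 0], "twist": 0, "fingers": 0}, {"dp": [-0.0015, 0.0068, 0], "twist": 0, "fingers": 0}, {"dp": [-0.0015, 0.0068, 0], "twist": 0, "fingers": 0}, {"dp": [-0.0015, 0.0068, 0], "twist": 0, "fingers": 0}])

```text
t: 10.73
ee_pos: [0.5572, 0.0232, 0.0239]
tcp_rot: [0.651, 1.566, -0.7]
force: [2.3, -7.5, 4.8]
gripper_width: 0.0291
```

```bash
python3 shot.py 14 wrist side;python3 - <<'E'
from h import *
s=pickle.load(open('wrist14.pkl','rb'))
crop(s,240,60,160,110,5,'pics/w14a.png')
E
```

```text
10.7333 [0.5572 0.0232 0.0239] yaw y 12.64 down [ 0.003 -0.003 -1.   ] [ 2.28189349 -7.54186976  4.78007504] 0.02914629704554597
```

View pics/w14a.png

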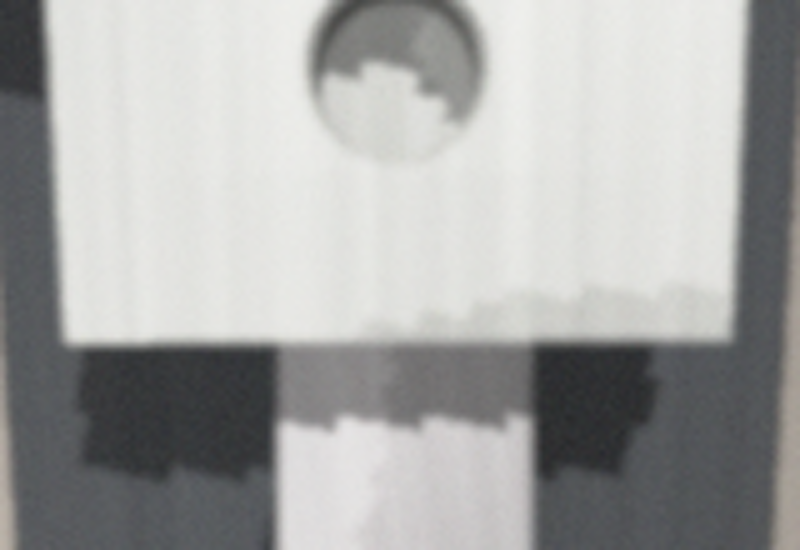

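Run:
```python
from lift import *
s=pickle.load(open('wrist14.pkl','rb'))
lift(s,C(240,60,5,[(63,344),(735,344)]))
# subpixel edges by gradient: near-edge row & left/right borders just above it, for each frame
for n in (9,12,13,14):
    s=pickle.load(open(f'wrist{n}.pkl','rb')); g=s['color'].astype(float).mean(2)
    row={9:26,12:96.5,13:114.5,14:128}[n]
    out=[]
    for off in (2,4,6,8):
        r=int(row-off); l=g[r,225:290]; rr=g[r,350:410]
        f=lambda a,sg:None
        def edge(a):  # crossing of 150-ish bright
            th=155; b=a>th; k=np.flatnonzero(b[1:]!=b[:-1]); return [round(i+(th-a[i])/(a[i+1]-a[i]),2) for i in k]
        out.append((r,[225+v for v in edge(l)],[350+v for v in edge(rr)]))
    col=[]
    for cc in (260,270,280,360,370,380):
        a=g[:,cc]; r0=int(row)-4; seg=a[r0:r0+9]; k=[i for i in range(8) if seg[i]>155>=seg[i+1]]
        col.append([round(r0+i+(seg[i]-155)/(seg[i]-seg[i+1]),2) for i in k])
    print(n,out,col)
```

```text
0.044 [[-13.7, 35.8], [-13.7, -36.0]] width 71.78
0.045 [[-13.6, 35.6], [-13.6, -35.8]] width 71.37
0.046 [[-13.6, 35.3], [-13.6, -35.6]] width 70.95
0.047 [[-13.5, 35.1], [-13.5, -35.4]] width 70.53
0.048 [[-13.5, 34.9], [-13.5, -35.2]] width 70.12
0.05 [[-13.3, 34.5], [-13.3, -34.8]] width 69.29
9 [(24, [np.float64(234.06), np.float64(249.42000000000002)], [np.float64(387.74), np.float64(401.90999999999997)]), (22, [np.float64(233.86), np.float64(249.26)], [np.float64(387.87), np.float64(402.44)]), (20, [np.float64(233.92), np.float64(249.15)], [np.float64(388.1), np.float64(402.19)]), (18, [np.float64(233.69), np.float64(249.12)], [np.float64(388.12), np.float64(401.95)])] [[np.float64(26.21)], [np.float64(26.21)], [np.float64(26.23)], [np.float64(25.92)], [np.float64(25.98)], [np.float64(25.97)]]
12 [(94, [np.float64(236.89), np.float64(251.54)], [np.float64(387.14), np.float64(400.22)]), (92, [np.float64(236.86), np.float64(251.51)], [np.float64(387.27), np.float64(400.43)]), (90, [np.float64(236.85), np.float64(251.44)], [np.float64(387.33), np.float64(400.69)]), (88, [np.float
[... 508 characters left out ...]
loat64(251.51)], [np.float64(386.40999999999997), np.float64(399.88)])] [[np.float64(115.06)], [np.float64(115.09)], [np.float64(114.69)], [np.float64(114.5)], [np.float64(114.43)], [np.float64(114.65)]]
14 [(126, [np.float64(238.77), np.float64(252.1)], [np.float64(385.5), np.float64(398.83)]), (124, [np.float64(238.7), np.float64(251.87)], [np.float64(385.72), np.float64(398.65)]), (122, [np.float64(238.56), np.float64(251.76)], [np.float64(386.11), np.float64(398.52)]), (120, [np.float64(238.54), np.float64(251.6)], [np.float64(386.17), np.float64(398.86)])] [[np.float64(128.35)], [np.float64(128.14)], [np.float64(128.02)], [np.float64(127.28)], [np.float64(127.39)], [np.float64(127.53)]]
```

carry_out(series=[{"dp": [-0.0003, 0.0015, 0], "twist": 0, "fingers": 0}, {"dp": [-0.0007, 0.0029, 0], "twist": 0, "fingers": 0}, {"dp": [-0.0007, 0.0029, 0], "twist": 0, "fingers": 0}, {"dp": [-0.0007, 0.0029, 0], "twist": 0, "fingers": 0}, {"dp": [-0.0007, 0.0029, 0], "twist": 0, "fingers": 0}, {"dp": [-0.0007, 0.0029, 0], "twist": 0, "fingers": 0}, {"dp": [-0.0007, 0.0029, 0], "twist": 0, "fingers": 0}])

```text
t: 11.42
ee_pos: [0.5565, 0.0262, 0.0239]
tcp_rot: [0.663, 1.567, -0.687]
force: [1.6, -7.0, 5.9]
gripper_width: 0.0295
```

```bash
python3 shot.py 15 wrist side top;python3 - <<'E'
from h import *
s=pickle.load(open('wrist15.pkl','rb'))
crop(s,240,70,160,110,5,'pics/w15a.png')
crop(pickle.load(open('side15.pkl','rb')),270,215,100,120,5,'pics/s15a.png')
E
```

```text
11.4167 [0.5565 0.0262 0.0239] yaw y 12.64 down [ 0.003 -0.003 -1.   ] [ 1.60888992 -6.99235808  5.86108804] 0.02950539248422719
```

View pics/w15a.png

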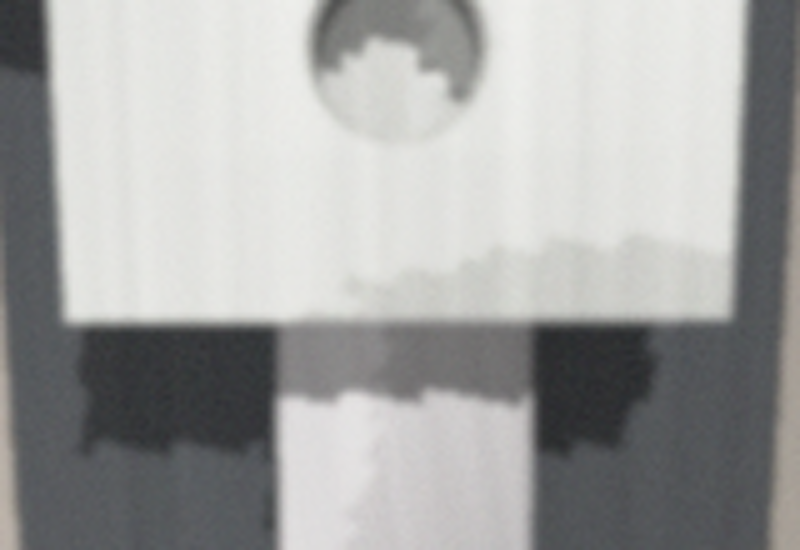

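View pics/s15a.png

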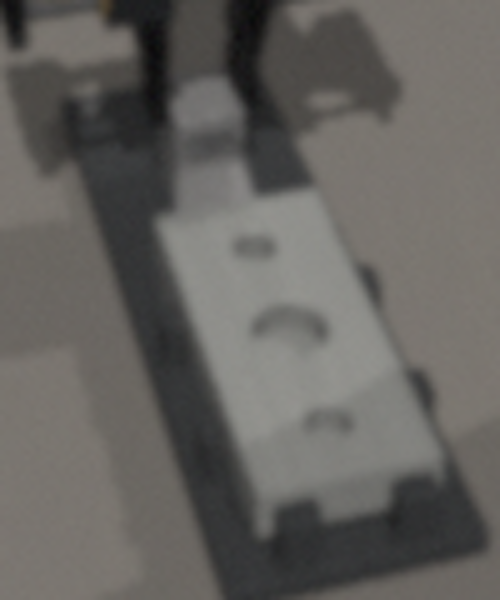

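Run:
```python
from lift import *
A=pickle.load(open('side0.pkl','rb'));B=pickle.load(open('side15.pkl','rb'))
ga=cv2.cvtColor(A['color'],cv2.COLOR_RGB2GRAY).astype(np.float32);gb=cv2.cvtColor(B['color'],cv2.COLOR_RGB2GRAY).astype(np.float32)
def ecc(x,y,w,h):
    W=np.eye(2,3,dtype=np.float32); W[:,2]=[x,y]
    cc,W=cv2.findTransformECC(ga[y:y+h,x:x+w],gb,W,cv2.MOTION_TRANSLATION,(3,200,1e-5),None,3)
    return (W[:,2]-[x,y]).round(2),round(cc,3)
print('near bore',ecc(312,258,18,14),'mid bore',ecc(317,274,22,14),'fixture back',ecc(340,320,30,14))
print('camera diff',abs(A['R']-B['R']).max(),abs(A['t']-B['t']).max())
def F(x,y,z):
    return [X[0]+c*x-q*y,X[1]+q*x+c*y,z]
for name,x in (('near',-.015+.030),('mid',.06)):
  p0=proj(A,[F(x,0,.044)])
  for sl in (.0012,.0015):
   for L in (.002,.003,.004):
    k=(.115-x)/.13
    print(name,sl,L,(proj(A,[F(x+sl,0,.044+L*k)])-p0).round(2))
s=pickle.load(open('wrist15.pkl','rb')); g=s['color'].astype(float).mean(2)
for r in (128,130,132):
    a=g[r]; b=a>155;k=np.flatnonzero(b[1:]!=b[:-1]);k=k[(k>245)&(k<395)]
    print(r,[round(i+(155-a[i])/(a[i+1]-a[i]),2) for i in k])
lift(s,C(240,70,5,[(64,323),(734,323)]))
```

```text
near bore (array([ 0.27, -0.45]), 0.993) mid bore (array([ 0.32, -0.22]), 0.995) fixture back (array([ 0.12, -0.33]), 0.997)
camera diff 0.0 0.0
near 0.0012 0.002 [[ 0.17 -0.19]]
near 0.0012 0.003 [[ 0.18 -0.47]]
near 0.0012 0.004 [[ 0.18 -0.76]]
near 0.0015 0.002 [[ 0.22 -0.09]]
near 0.0015 0.003 [[ 0.22 -0.37]]
near 0.0015 0.004 [[ 0.22 -0.66]]
mid 0.0012 0.002 [[0.19 0.11]]
mid 0.0012 0.003 [[ 0.2  -0.05]]
mid 0.0012 0.004 [[ 0.2  -0.21]]
mid 0.0015 0.002 [[0.24 0.21]]
mid 0.0015 0.003 [[0.24 0.05]]
mid 0.0015 0.004 [[ 0.25 -0.11]]
128 [np.float64(251.99), np.float64(385.94)]
130 [np.float64(252.15), np.float64(385.68)]
132 [np.float64(252.17), np.float64(385.46)]
0.044 [[-13.7, 35.9], [-13.7, -36.1]] width 71.92
0.045 [[-13.7, 35.7], [-13.7, -35.8]] width 71.5
0.046 [[-13.6, 35.4], [-13.6, -35.6]] width 71.08
0.047 [[-13.5, 35.2], [-13.5, -35.4]] width 70.67
0.048 [[-13.4, 35.0], [-13.4, -35.2]] width 70.25
0.05 [[-13.3, 34.6], [-13.3, -34.8]] width 69.41
```

View pics/top15.png

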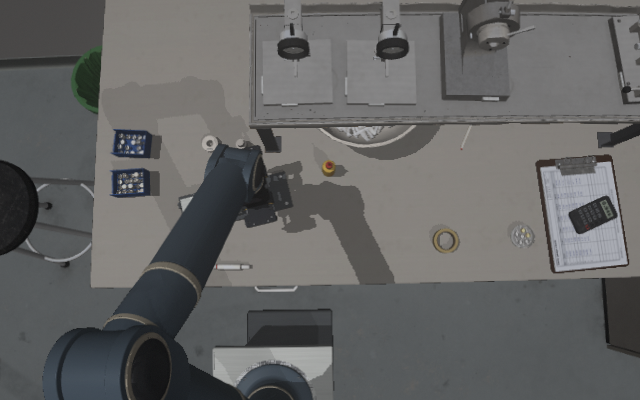

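Run:
```python
from workcell import *
o=get_obs();print(o['t'],abs(o['dq']).max(),o['ee_pos'],o['force'],o['gripper_width']); print(close_job())
```

```text
11.5667 0.0018372688051874636 [0.55645433 0.02615267 0.0238654 ] [ 2.39014076 -7.27470672  5.47191415] 0.0295306130332197
the job is handed in; nothing more can be done
None
```

I gripped the wedge with 45 N, set it flat on the front of the fixture's base and pushed it between the pads until the near end of the workpiece lifted. I handed the job in at 11.6 s, still gripping and holding; `close_job()` gives no verdict.

**Lift:** The estimates mostly agree on about 3 mm, inside the 1 to 6 mm window.

| Check | Lift |
|---|---|
| Wedge travel (tip about 40 mm past the near face) | 2.9 mm |
| Workpiece width in the wrist camera, compared with before the lift | about 3.2 mm |
| Side camera, near bore | about 3 mm |

The side-camera figure is the weakest. A patch on the fixed base also appeared to shift by 0.33 px, so that lift could be as low as 2 mm. The mid bore moved a little more than a 3 mm lift predicts. I did not see the gap above the pads directly.

**Other last readings:**
- The wedge is flat: the tool height was 23.9 mm, as expected for a wedge resting on the base. It is about 1 mm off the fixture's middle line and less than 0.5° out of line.
- The arm was at rest, with about 7 N of push and fingers open 29.5 mm on the wedge.
- While the wedge went in, the workpiece slid about 1.3 mm along the fixture. This is inside the 12 mm allowed.
- The bystanders I could see in the last top picture had not moved; the arm partly hid the setting master.

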